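# Torque check on the screw of a phone gluing press

### The job

The press is holding a freshly glued phone and its screw has already been tightened; check that it holds: thread the loose tommy bar through both cross holes of the square torque head on the screw so that it sticks out well on both sides, and let go of it. Then push one end of the bar clockwise (seen from above) until the pointer stands in the green band of the dial, keep it there for two seconds, ease off so that the pointer falls back to zero, and leave the bar in the head. The screw with its dial must not turn, so never push on into the red, and do not knock or shift the spray can, the two bottles or the jar.

Things in the scene. Friction and masses are not known exactly. Their poses are not given: they have to be found in the camera images.
- press: Phone gluing press, fixed to the bench: aluminium base 116 x 190 x 12 mm with a black phone under a small pressure plate, and a blue bridge (30 mm wide, top 60 mm above the bench) on two pillars with nuts (tops at 69 mm). Origin: centre of the base's underside, z up, y along the 190 mm length. The screw stands upright at the origin.
- hole_a (a point): Centre of one cross hole's outer mouth, 101 mm above the bench. The torque head is a grey steel square tube on top of the screw, 44 x 44 mm outside, 6 mm walls, open on top, 77 to 122 mm above the bench. A round 14 mm hole goes through each of two walls that face each other, on one level line through the screw's axis. The frame turns with the head: y points out of this hole, z up.
- hole_b (a point): Centre of the outer mouth of the facing cross hole, 44 mm from hole_a, 101 mm above the bench; the point halfway between the two lies on the screw's axis. Its frame has the same directions as hole_a's, so outward here is -y.
- torque_head (a joint): Twist of the torque head against the screw, rad, positive clockwise from above, 0 at rest: what the dark blue pointer shows on the dial. A torsion spring of 2.3 N m per rad brings it back. Green band 0.28 to 0.42 (0.64 to 0.97 N m), red from 0.50. Anticlockwise it meets a stop at -0.03.
- press_screw (a joint): Angle of the press screw, rad, positive clockwise from above; starts anywhere from -0.35 to 0.10. The screw is tight and turns only above 1.3 N m (0.565 rad of twist), in either direction; it must stay where it started.
- dial_rim (a point): Point near the rim of the screw's white dial (100 mm across, 70 to 73 mm above the bench, below the head), 48 mm from the screw's axis. The dial is fixed to the screw; at zero the pointer lies over the long black mark, half a turn from this point.
- tommy_bar: Loose hexagonal steel bar, 10 mm across flats, 160 mm long, each end turned down over 10 mm to a round 8 mm nose; about 0.11 kg. It lies flat on the bench in front of the press. Origin: mid length, on its lower face; x along the bar; axis 5 mm above the origin. Left of it stand a soldering station (at x 0.51, y 0.13) and, behind that, a tall hot-air handle (x 0.62, y 0.22): go round them.
- bar_mid (a point): Middle of the bar, on its axis.
- bar_end_1 (a point): Tip of the bar at its +x end, 80 mm from the middle.
- bar_end_2 (a point): Tip of the bar at its -x end, 80 mm from the middle.
- contact_cleaner: Loose spray can with a green cap, 67 mm across, 225 mm tall, standing near one end of the press; origin at the centre of its foot, z up.
- paste_jar: Loose small white jar with a screw lid, 42 mm across, 43 mm tall, standing near the other end of the press; origin at the centre of its foot, z up.
- ipa_bottle: Loose light blue squeeze bottle with a nozzle, 42 mm across, 126 mm tall, standing behind the press; origin at the centre of its foot, z up.
- dropper_bottle: Loose brown dropper bottle with a black bulb, 34 mm across, 102 mm tall, standing in front of the press; origin at the centre of its foot, z up.

How it is judged:
By the outcome, as a careful person would: the job done as asked, in the order asked, and still so for the second after the job is handed in, with the robot touching nothing.
It also fails if it takes over 69 s, if anything falls off the work surface, if the arm or the gripper's body presses on something with over 40 N, if the wrist force passes 120 N, or if a joint passes its speed limit or range.

### The arm

A 7-joint arm with a two-finger parallel gripper is mounted at the origin on a cart in front of the work surface, level with it; the furniture and walls round the work are solid. World frame = base frame: x ahead of the robot, y to its left, z up, the work surface at z = 0. Lengths are in m, angles in rad, forces in N, time in s.
With the tool pointing down it reaches from about 0.425 to 0.825 m from the base axis. Payload 3.6 kg.
Tool frame: the origin (TCP) lies at the very end of the fingers, on their centre line; the grasp point (between the pads) lies 19 mm behind it; z points along the fingers, y is the line along which they close (so a half turn about z gives the same grasp; the last joint's range is limited). The gripper opens to 85 mm and grips with 20 to 120 N. Pads are 22 mm wide; open, the fingers measure 114 mm over their backs; the gripper's body (76 mm by 85 mm) begins 54 mm behind the grasp point. The pads swing forward as they close: fully open they stand 13 mm farther back than shut.
Start: joints at [-1.244, 0.615, -0.013, 1.423, 0.008, 1.103, -0.04], TCP at [0.225, 0.61, 0.231] pointing down, gripper open.
Joint ranges: [-3.12, 3.12], [-0.3, 2.06], [-1.34, 1.32], [0.26, 2.42], [-1.36, 4.5], [0.01, 1.98], [-2.84, 2.84]. Speed limits (rad/s): [2.79, 2.79, 3.14, 3.14, 3.14, 3.14, 3.14].

### API

Orientations are given as a unit quaternion [x, y, z, w].
In Python, from station import arm, imaging, finish_job gives the robot as it stands. Calls block until the motion is done:
- arm.movep(position, orientation): joint-space move of the TCP to a pose.
- arm.line_to(position, velocity=0.15, ori=None): straight line of the TCP; ori=None keeps the orientation; velocity is the mean speed in m/s.
- arm.move_j(angles): joint-space move.
- arm.move_gripper(opening, effort=None): opening from 0.0 (shut) to 1.0 (fully open); effort is the grip in N (None keeps the last); returns when the fingers have stopped.
- arm.pause(seconds).
- arm.ik(position, orientation): joint angles nearest the present ones, or None.
- imaging.snapshot(name): name is "scene" or "side" or "wrist"; returns the picture (384x512x3 uint8, blue, green, red); there is no depth.
- imaging.camera_info(name): a dict with "fx", "fy", "cx", "cy" (pixels), "R" (3x3) and "t" (3): a world point X has camera coordinates R X + t; the wrist camera has in their place "T_tool_cam" (4x4, takes a point from camera to tool coordinates, whose origin is the TCP and whose axes are the flange's). Camera axes: x right, y down, z forward; pixel columns grow to the right and rows downward; lengths in m; the calibration is good to about 2 mm. A picture is of the moment at which its call begins: read the wrist's pose just before it. camera_info takes no time and is no camera call.
A pose or a line that the arm cannot do raises arm.MotionError and nothing moves.
- finish_job(): hands the job in; it is judged then, once.
Trained networks look in the newest picture that a camera, given by its name, has taken for a name from the list of things; names that differ only in an ending like _2 or _b are one class to them, and where a whole thing is asked for, a point or a joint stands for the part that bears it (a point fixed in the world has none). Each returns a list of dicts, best first, with "confidence" (0 to 1); they miss things now and then, are a little off and sometimes report something else, mostly with a low value. They report only what shows in the picture. A call takes as long as a camera call.
- imaging.trace(camera, thing): "mask" (384x512 bool, what is visible of it) and "box" ([left, top, right, bottom] in pixels, round what is visible of it).
- imaging.mark_of(camera, thing): "point" ([column, row] in pixels: a listed point, or the origin of a listed thing).
Readings, each from a call of its own:
- arm.get_time(): time.
- arm.get_joint_positions(): joint angles.
- arm.get_dq(): joint speeds.
- arm.get_effort(): joint torques, N m.
- arm.get_tool_pos(): TCP position.
- arm.get_eef_rot(): TCP orientation.
- arm.get_ft_force(): force on the tool from outside, world axes, zero at the start.
- arm.get_wrist_torque(): the same for the moment, N m.
- arm.get_opening(): opening from 0.0 (shut) to 1.0 (fully open).
- arm.get_finger_force(): force on a finger pad.
Only numpy, scipy, OpenCV 4.12 (cv2) and the standard library are available. Lean on these libraries where they do the work, as an engineer would, in place of code of your own. Each camera call takes 0.05 s, during which the arm holds its last target. There are 200 camera calls.

## Working session

There is one attempt and no reset: what is moved stays moved. The work goes in short steps, each a Python script; the robot and the scene stay as the last script left them, time stands still between calls to the robot, and variables do not carry over. Pictures are saved under pics/ and viewed, at most 10 in all, crops included, and the job is handed in when it is done.

```bash
ls; mkdir -p pics; cat > h.py <<'E'
import numpy as np, cv2
from station import arm, imaging, finish_job
from scipy.spatial.transform import Rotation as Rot
def cam(name):
    c=imaging.camera_info(name)
    if 'R' in c: return c,np.array(c['R']),np.array(c['t'])
    T=np.array(c['T_tool_cam']); W=np.eye(4)
    W[:3,:3]=Rot.from_quat(arm.get_eef_rot()).as_matrix(); W[:3,3]=arm.get_tool_pos()
    M=np.linalg.inv(W@T); return c,M[:3,:3],M[:3,3]
def ray(C,p):
    c,R,t=C; d=R.T@np.array([(p[0]-c['cx'])/c['fx'],(p[1]-c['cy'])/c['fy'],1]); return -R.T@t,d/np.linalg.norm(d)
def at_z(C,p,z):
    o,d=ray(C,p); return o+d*(z-o[2])/d[2]
def tri(rs):
    A=0;b=0
    for o,d in rs:
        P=np.eye(3)-np.outer(d,d);A=A+P;b=b+P@o
    return np.linalg.solve(A,b)
def proj(C,X):
    c,R,t=C;q=R@np.asarray(X)+t;return np.array([c['fx']*q[0]/q[2]+c['cx'],c['fy']*q[1]/q[2]+c['cy']])
E
python3 - <<'E'
from h import *
Z=dict(press=0,hole_a=.101,hole_b=.101,dial_rim=.073,bar_mid=.005,bar_end_1=.005,bar_end_2=.005,contact_cleaner=0,paste_jar=0,ipa_bottle=0,dropper_bottle=0)
print(arm.get_time())
for n in ['scene','side']:
    C=cam(n); im=imaging.snapshot(n); cv2.imwrite(f'pics/{n}0.png',im)
    print(n,'campos',(-C[1].T@C[2]).round(3))
    for k,z in Z.items():
        for m in imaging.mark_of(n,k)[:3]:
            print(k,round(m['confidence'],2),np.round(m['point'],1),at_z(C,m['point'],z).round(4))
print(imaging.camera_info('wrist'),arm.get_eef_rot(),arm.get_time())
E
```

```text
pics
station.py
0.0
scene campos [ 0.154 -0.877  0.42 ]
press 0.58 [284.1 243.6] [ 0.557  -0.2363  0.    ]
hole_a 0.93 [280.7 194.7] [ 0.5605 -0.208   0.101 ]
hole_a 0.77 [289.3 199.6] [ 0.5631 -0.2381  0.101 ]
hole_b 0.93 [280.7 194.7] [ 0.5605 -0.208   0.101 ]
hole_b 0.77 [289.3 199.6] [ 0.5631 -0.2381  0.101 ]
dial_rim 0.9 [299.6 204.8] [ 0.6042 -0.2159  0.073 ]
bar_mid 0.8 [212.2 223.1] [ 0.4517 -0.0899  0.005 ]
bar_end_1 0.67 [242.  216.9] [ 0.5278 -0.0889  0.005 ]
bar_end_1 0.57 [183.5 235.3] [ 0.3743 -0.119   0.005 ]
bar_end_2 0.67 [242.  216.9] [ 0.5278 -0.0889  0.005 ]
bar_end_2 0.57 [183.5 235.3] [ 0.3743 -0.119   0.005 ]
contact_cleaner 0.69 [325.2 268.9] [ 0.5775 -0.3546  0.    ]
paste_jar 0.55 [252.4 218.3] [ 0.5516 -0.097   0.    ]
ipa_bottle 0.57 [241.1 212.7] [ 0.5406 -0.0567  0.    ]
dropper_bottle 0.7 [263.5 282.4] [ 0.4508 -0.3424  0.    ]
side campos [0.324 0.548 0.486]
press 0.7 [246.1 200.9] [ 0.5538 -0.2376  0.    ]
hole_a 0.86 [243.2 169.5] [ 0.5532 -0.2071  0.101 ]
hole_a 0.76 [250.9 164. ] [ 0.5447 -0.2413  0.101 ]
hole_b 0.86 [243.2 169.5] [ 0.5532 -0.2071 
[... 451 characters left out ...]
aste_jar 0.65 [224.5 231.3] [ 0.5611 -0.0984 -0.    ]
ipa_bottle 0.98 [188.5 228.2] [ 0.6404 -0.0853  0.    ]
dropper_bottle 0.68 [295.3 188.8] [ 0.4481 -0.3383  0.    ]
{'fx': 301.80708075526917, 'fy': 301.80708075526917, 'cx': 250.41604367588462, 'cy': 191.77748004664772, 'T_tool_cam': array([[-7.28902515e-04, -9.56220658e-01, -2.92645728e-01,
         7.46932024e-02],
       [ 9.99999695e-01, -7.78771456e-04,  5.39049762e-05,
        -2.89156514e-04],
       [-2.79449191e-04, -2.92645599e-01,  9.56220934e-01,
        -1.41509343e-01],
       [ 0.00000000e+00,  0.00000000e+00,  0.00000000e+00,
         1.00000000e+00]])} [ 1.75946869e-01  9.84399663e-01 -4.60015827e-05 -1.34829127e-05] 1.2
```

View pics/scene0.png

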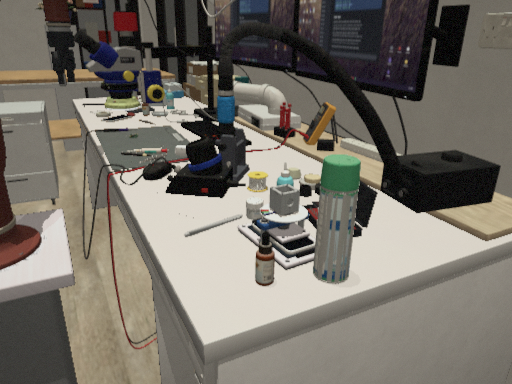

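View pics/side0.png

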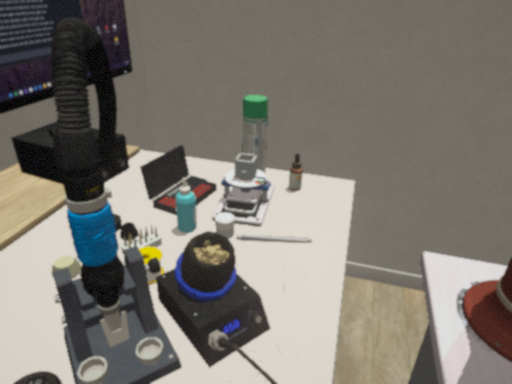

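Scene: bar from (185,234) to (242,217), head at (284,200), jar (255,207), can (335,220), dropper (264,262). The side view agrees with it. Next I go round the hot-air handle at small radius and look from above.

```bash
cat >> h.py <<'E'
def qh(h):
    "tool down, tool y at world heading h"
    c,s=np.cos(h),np.sin(h)
    return Rot.from_matrix(np.array([[-s,c,0],[c,s,0],[0,0,-1]]).T).as_quat()
E
python3 - <<'E'
from h import *
# rows above are x,y,z axes: x=y×z=(-s,c,0)
q0=Rot.from_quat(arm.get_eef_rot()).as_matrix(); print(q0.round(3))
print(np.linalg.det(Rot.from_quat(qh(1.2)).as_matrix()), Rot.from_quat(qh(1.2)).as_matrix().round(2))
for p,h in [((.155,.42,.36),1.218),((.44,-.08,.36),-.1),((.5,-.1,.33),0.)]:
    try: arm.movep(p,qh(h)); print(arm.get_time(),arm.get_joint_positions())
    except arm.MotionError as e: print(p,e); break
C=cam('wrist'); im=imaging.snapshot('wrist'); cv2.imwrite('pics/w0.png',im)
Z=dict(press=0,hole_a=.101,dial_rim=.073,bar_mid=.005,bar_end_1=.005,contact_cleaner=0,paste_jar=0,ipa_bottle=0,dropper_bottle=0)
for k,z in Z.items():
    for m in imaging.mark_of('wrist',k)[:3]:
        print(k,round(m['confidence'],2),np.round(m['point'],1),at_z(C,m['point'],z).round(4))
E
```

```text
[[-0.938  0.346 -0.   ]
 [ 0.346  0.938 -0.   ]
 [ 0.    -0.    -1.   ]]
1.0000000000000002 [[-0.93  0.36  0.  ]
 [ 0.36  0.93  0.  ]
 [ 0.    0.   -1.  ]]
2.15 [-1.24972822  0.18218732 -0.01996729  1.74879787  0.00387959  1.21056631
 -0.05270462]
4.2167 [-0.68380472  0.29095392  1.08508156  1.7698404  -0.27133299  1.24495416
  0.37513047]
4.6 [-0.49897898  0.43790671  0.99053378  1.67905641 -0.38271922  1.23772145
  0.5779979 ]
press 0.63 [268.6 140.5] [ 0.5273 -0.086   0.    ]
press 0.59 [280.9 223.9] [ 0.5505 -0.2256  0.    ]
press 0.16 [220.3 145.3] [ 0.4522 -0.0935  0.    ]
hole_a 0.85 [287.8 240.7] [ 0.5498 -0.2069  0.101 ]
hole_a 0.79 [288.9 267.7] [ 0.5528 -0.2481  0.101 ]
dial_rim 0.66 [318.5 249.9] [ 0.5989 -0.2355  0.073 ]
bar_mid 0.65 [218.5 149.8] [ 0.4497 -0.0997  0.005 ]
bar_end_1 0.86 [170.3 160. ] [ 0.3739 -0.1158  0.005 ]
bar_end_1 0.65 [266.5 138.8] [ 0.5237 -0.0828  0.005 ]
contact_cleaner 0.74 [292.  295.6] [ 0.5749 -0.3668  0.    ]
paste_jar 0.69 [285.7 142.8] [ 0.5539 -0.0895  0.    ]
ipa_bottle 0.85 [344.3 141.3] [ 0.6445 -0.0872  0.    ]
ipa_bottle 0.36 [287.  143.5] [ 0.5559 -0.0906  0.    ]
dropper_bottle 0.94 [225.6 283.5] [ 0.4545 -0.3417  0.    ]
dropper_bottle 0.27 [268.1 141.8] [ 0.5265 -0.088   0.    ]
```

```bash
python3 -c "
import cv2
im=cv2.imread('pics/w0.png')[110:310,150:370]
cv2.imwrite('pics/w0c.png',cv2.resize(im,None,fx=3,fy=3,interpolation=cv2.INTER_CUBIC)[:600])"
```

```text
(no output)
```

View pics/w0c.png

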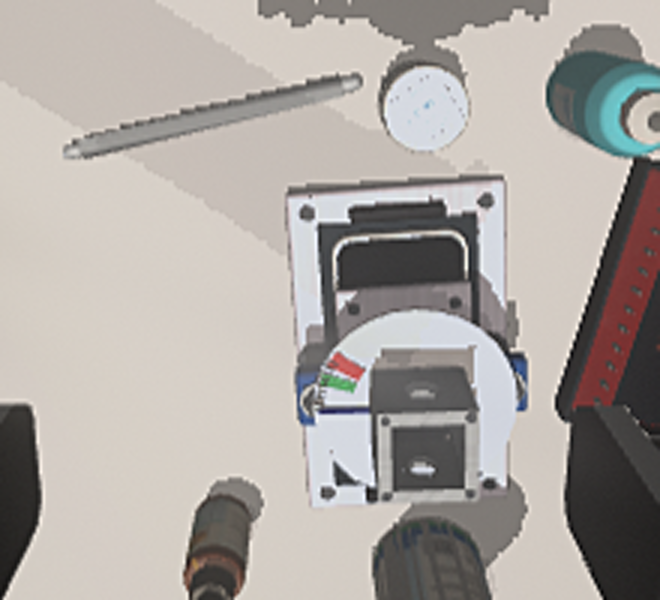

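The crop shows the bar from (72,151) to (355,83), the head's top rim corners at (378,410), (481,409), (481,498), (372,500), the hole mouth at (422,393), and the pointer pointing left at (340,409). The jar is at (425,105), just past the bar's tip. Computing poses and picking the bar near its right end.

```bash
python3 - <<'E'
from h import *
C=cam('wrist')
w=lambda x,y,z:at_z(C,(150+x/3,110+y/3),z)
cs=[w(*p,.122) for p in [(378,410),(481,409),(481,498),(372,500)]]
print('corners',np.round(cs,4).tolist(),'centre',np.mean(cs,0).round(4))
print('sides',[np.linalg.norm(cs[i]-cs[i-1]).round(4) for i in range(4)])
print('mouth',w(422,393,.101),'inner b',w(424,466,.101),'pointer',w(313,409,.076),w(368,410,.076),'dialtop',w(420,311,.073),w(518,400,.073))
a,b=w(357,82,.005),w(69,152,.005); print('bar',a,b,np.linalg.norm(a-b))
A=np.mean([a,[.5278,-.0889,.005],[.5296,-.074,.005]],0)*.5+a*.5;B=np.mean([b,[.3743,-.119,.005],[.3751,-.1182,.005]],0)
d=(A-B)/np.linalg.norm(A-B);th=np.arctan2(d[1],d[0]);g=(A+B)/2+d*.057
print('grasp',g,th)
h=th-np.pi/2
arm.move_gripper(.45)
arm.movep([g[0],g[1],.12],qh(h)); print(arm.get_joint_positions().round(2),arm.get_time())
arm.line_to([g[0],g[1],.012],.15)
C=cam('wrist');im=imaging.snapshot('wrist');cv2.imwrite('pics/w1.png',cv2.resize(im,(768,576)))
print(arm.get_tool_pos(),arm.get_ft_force(),arm.get_time())
E
```

```text
corners [[0.5326, -0.206, 0.122], [0.5767, -0.2055, 0.122], [0.5792, -0.2491, 0.122], [0.5311, -0.25, 0.122]] centre [ 0.5549 -0.2277  0.122 ]
sides [np.float64(0.0441), np.float64(0.044), np.float64(0.0436), np.float64(0.0481)]
mouth [ 0.55423746 -0.20835389  0.101     ] inner b [ 0.55660077 -0.24553736  0.101     ] pointer [ 0.50548869 -0.22918396  0.076     ] [ 0.53211759 -0.22973289  0.076     ] dialtop [ 0.55576622 -0.17965086  0.073     ] [ 0.60516382 -0.22593542  0.073     ]
bar [ 0.52836396 -0.08079016  0.005     ] [ 0.37846798 -0.11699622  0.005     ] 0.15420663148862643
grasp [ 0.50760472 -0.08608086  0.005     ] 0.2383359666276931
[-0.5   0.81  1.07  1.96 -0.89  0.95 -0.3 ] 6.475
[ 0.50848853 -0.08653501  0.01314391] [-0.06602683 -0.43332167  0.68943716] 7.3917
```

View pics/w1.png

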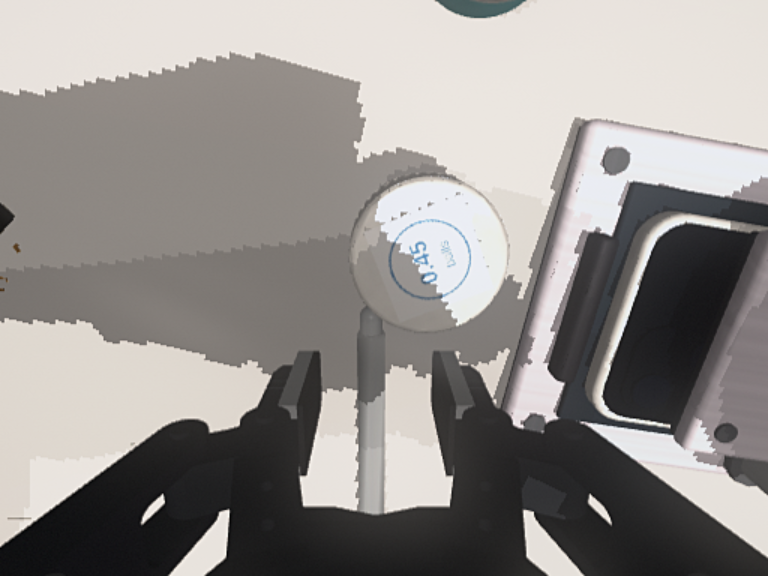

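The bar is centred between the fingers at (370,400), with the jar just beyond its tip. For threading I want the camera on the head's side, so I check that the half-turned grasp is reachable.

```bash
python3 - <<'E'
from h import *
p=arm.get_tool_pos();th=.2383
for h in (th-np.pi/2,th+np.pi/2):
    for q in ([*p[:2],.1],): print('pick',arm.ik(q,qh(h)))
for h in (0,np.pi):
  for y in (-.05,-.1,-.165):
    for x in (.53,.555,.58):
      s=arm.ik([x,y,.1],qh(h)); print(h,y,x,None if s is None else np.round(s,2))
E
```

```text
pick [-0.47890648  0.82763172  1.03176597  1.97175885 -0.92578554  0.91211761
 -0.28155395]
pick [-0.04751407  0.60168356  0.26156758  1.9593338  -0.2575089   0.61229839
  2.1910542 ]
0 -0.05 0.53 [-0.41  0.73  0.75  1.92 -0.71  0.78  0.75]
0 -0.05 0.555 [-0.4   0.75  0.75  1.85 -0.69  0.82  0.71]
0 -0.05 0.58 [-0.39  0.78  0.74  1.78 -0.68  0.85  0.68]
0 -0.1 0.53 [-0.31  0.73  0.74  1.9  -0.69  0.78  0.82]
0 -0.1 0.555 [-0.3   0.76  0.74  1.83 -0.68  0.82  0.79]
0 -0.1 0.58 [-0.29  0.79  0.73  1.76 -0.67  0.86  0.75]
0 -0.165 0.53 [-0.18  0.74  0.73  1.86 -0.68  0.8   0.91]
0 -0.165 0.555 [-0.18  0.77  0.72  1.79 -0.67  0.84  0.87]
0 -0.165 0.58 [-0.17  0.8   0.72  1.72 -0.66  0.88  0.83]
3.141592653589793 -0.05 0.53 [-0.58  0.9   1.13  1.93 -0.99  1.01 -2.12]
3.141592653589793 -0.05 0.555 [-0.61  1.05  1.31  1.86 -1.11  1.21 -2.05]
3.141592653589793 -0.05 0.58 [-0.59  1.07  1.31  1.79 -1.11  1.24 -2.09]
3.141592653589793 -0.1 0.53 [-0.48  0.91  1.13  1.91 -0.99  1.02 -2.03]
3.141592653589793 -0.1 0.555 [-0.47  0.94  1.13  1.84 -0.99  1.06 -2.07]
3.141592653589793 -0.1 0.58 [-0.5   1.08  1.32  1.77 -1.12  1.25 -2.01]
3.141592653589793 -0.165 0.53 [-0.35  0.93  1.13  1.86 -0.99  1.05 -1.94]
3.141592653589793 -0.165 0.555 [-0.35  0.96  1.13  1.8  -0.99  1.08 -1.98]
3.141592653589793 -0.165 0.58 [-0.34  0.98  1.13  1.73 -0.99  1.12 -2.03]
```

```bash
python3 - <<'E'
from h import *
p=arm.get_tool_pos();th=.2383; h=th+np.pi/2
x,y=.5076,-.0861
arm.line_to([x,y,.10],.2); arm.movep([x,y,.10],qh(h)); print(arm.get_joint_positions().round(2))
arm.line_to([x,y,.012],.15); arm.line_to([x,y,.0],.05)
print(arm.get_tool_pos(),arm.get_ft_force())
arm.move_gripper(0,60)
print(arm.get_opening(),arm.get_finger_force(),arm.get_ft_force(),arm.get_tool_pos())
arm.line_to([x,y,.06],.1); arm.line_to([x-.02,y,.30],.25)
print(arm.get_opening(),arm.get_finger_force(),arm.get_ft_force(),arm.get_time())
arm.movep([.54,-.04,.25],qh(np.pi)); 
print(arm.get_joint_positions().round(2),arm.get_opening(),arm.get_time())
C=cam('wrist');im=imaging.snapshot('wrist');cv2.imwrite('pics/w2.png',cv2.resize(im,(768,576)))
E
```

```text
[-0.02  0.6   0.22  1.96 -0.21  0.61  2.15]
[ 5.07475960e-01 -8.60434917e-02 -1.01333838e-04] [ 0.82647583 -0.00999288 -0.83425223]
0.09783806438609559 59.128366839140654 [-0.44493468  0.96890308  5.08702995] [ 0.50805593 -0.08605255  0.00063384]
0.10171404941112701 58.57419312000275 [-0.02980426  0.25031544 -1.28638961] 13.425
[ 0.47  0.5  -0.67  1.7   0.35  1.07  2.83] 0.09949920861910276 14.35
```

View pics/w2.png

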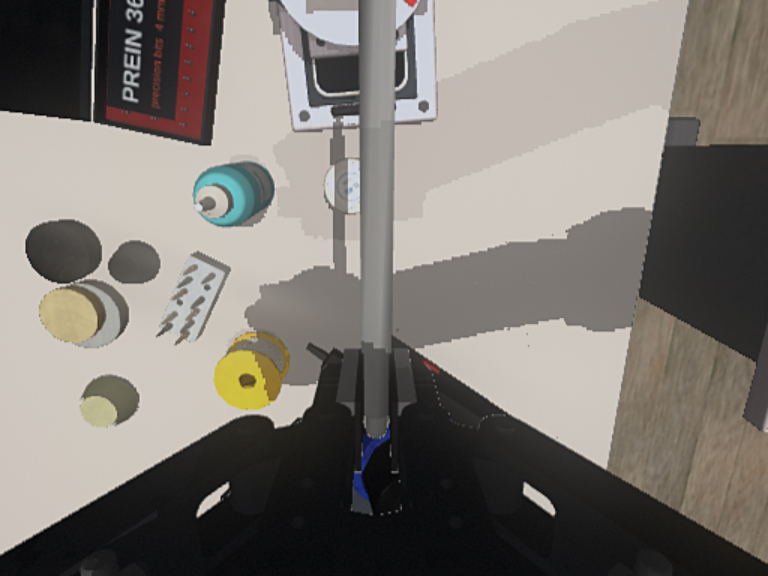

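The bar is held straight (column 377, clear of everything); it hides the head at (340,10). I take two views from either side of the head.

```bash
python3 - <<'E'
from h import *
import pickle
out=[];Cs=[]
for x in (.49,.615):
    arm.movep([x,-.10,.21],qh(np.pi)); arm.pause(.2)
    C=cam('wrist'); im=imaging.snapshot('wrist')
    u=proj(C,[.555,-.229,.11]).round().astype(int); x0,y0=u-[50,72]; x0=max(x0,0);y0=max(y0,0)
    print(arm.get_joint_positions().round(2),u,x0,y0)
    out.append(cv2.resize(im[y0:y0+145,x0:x0+100],(400,580),interpolation=cv2.INTER_CUBIC)); Cs.append((C,x0,y0))
    for k in ('hole_a','dial_rim'):
        for m in imaging.mark_of('wrist',k)[:2]: print(k,round(m['confidence'],2),at_z(C,m['point'],.101 if k=='hole_a' else .073).round(4),m['point'])
pickle.dump(Cs,open('Cs.pkl','wb')); cv2.imwrite('pics/w3.png',np.hstack(out)); print(arm.get_time())
E
```

```text
[ 0.69  0.51 -0.8   1.86  0.45  0.95  2.83] [161  18] 111 0
hole_a 0.8 [ 0.556  -0.2042  0.101 ] [166.3, 57.5]
[ 0.57  0.7  -0.79  1.52  0.53  1.14  2.81] [333  20] 283 0
hole_a 0.93 [ 0.5545 -0.2062  0.101 ] [328.2, 56.9]
hole_a 0.6 [ 0.5736 -0.1149  0.101 ] [297.8, 173.2]
dial_rim 0.79 [ 0.6035 -0.223   0.073 ] [262.9, 39.6]
dial_rim 0.46 [ 0.6171 -0.1436  0.073 ] [247.1, 135.5]
16.1083
```

View pics/w3.png

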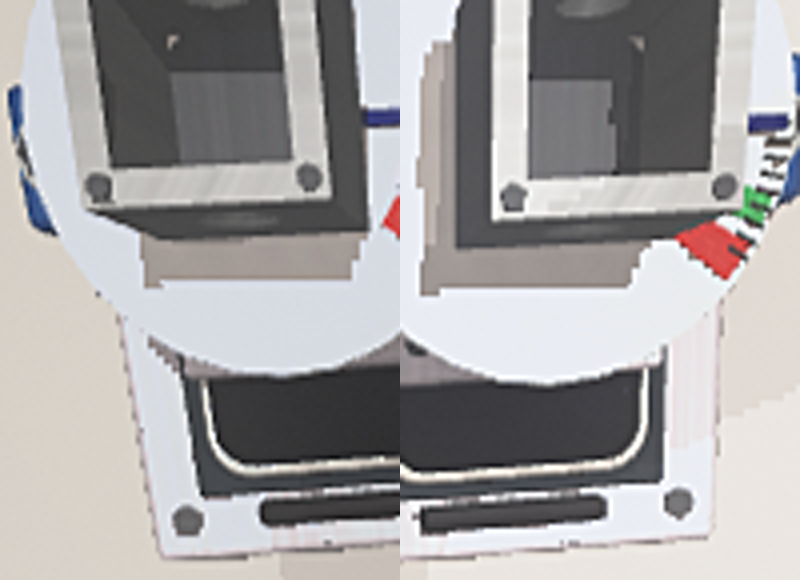

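Both halves show the head's near rim: screws at (98,186)/(309,178) left and (514,197)/(724,187) right. The pointer is at zero, and the green band is at (757,205).

```bash
python3 - <<'E'
from h import *
import pickle
Cs=pickle.load(open('Cs.pkl','rb'))
for i,prs in enumerate([[((98,186),(309,178)),((88,209),(329,199))],[((114,197),(324,187)),((92,221),(346,211))]]):
    C,x0,y0=Cs[i]
    for j,(a,b) in enumerate(prs):
        A,B=[at_z(C,(x0+p[0]/4,y0+p[1]/4),.122) for p in (a,b)]
        d=B-A;d/=np.linalg.norm(d); out=np.array([-d[1]*-1,-d[0],0]); out=np.array([d[1],-d[0],0])
        out*=np.sign(out[1]); m=(A+B)/2
        print(i,A.round(4),B.round(4),'len',np.linalg.norm(A-B).round(4),'psi(cw)',np.arctan2(out[0],out[1]).round(3),'centre',(m-out*(.019 if j==0 else .022)).round(4))
for q in ([.555,-.09,.1],[.555,-.05,.12],[.555,-.165,.1]):
    for h in (np.pi-.08,np.pi,np.pi+.08):
        s=arm.ik(q,qh(h));print(q,h,None if s is None else s.round(2))
E
```

```text
0 [ 0.5714 -0.2087  0.122 ] [ 0.5346 -0.21    0.122 ] len 0.0368 psi(cw) -0.035 centre [ 0.5537 -0.2283  0.122 ]
0 [ 0.5736 -0.205   0.122 ] [ 0.5313 -0.2066  0.122 ] len 0.0423 psi(cw) -0.039 centre [ 0.5533 -0.2278  0.122 ]
1 [ 0.5715 -0.2085  0.122 ] [ 0.5351 -0.2101  0.122 ] len 0.0364 psi(cw) -0.043 centre [ 0.5541 -0.2283  0.122 ]
1 [ 0.5751 -0.2047  0.122 ] [ 0.5309 -0.2062  0.122 ] len 0.0443 psi(cw) -0.036 centre [ 0.5538 -0.2274  0.122 ]
[0.555, -0.09, 0.1] 3.061592653589793 [ 0.55  0.74 -0.7   1.81  0.63  0.83  2.6 ]
[0.555, -0.09, 0.1] 3.141592653589793 [ 0.56  0.75 -0.72  1.81  0.64  0.83  2.66]
[0.555, -0.09, 0.1] 3.221592653589793 [ 0.57  0.75 -0.73  1.81  0.66  0.84  2.73]
[0.555, -0.05, 0.12] 3.061592653589793 [ 0.49  0.71 -0.72  1.81  0.6   0.86  2.55]
[0.555, -0.05, 0.12] 3.141592653589793 [ 0.5   0.71 -0.74  1.81  0.62  0.86  2.61]
[0.555, -0.05, 0.12] 3.221592653589793 [ 0.51  0.72 -0.75  1.81  0.63  0.87  2.68]
[0.555, -0.165, 0.1] 3.061592653589793 [ 0.67  0.76 -0.7   1.76  0.63  0.86  2.74]
[0.555, -0.165, 0.1] 3.141592653589793 [ 0.68  0.77 -0.72  1.76  0.65  0.87  2.8 ]
[0.555, -0.165, 0.1] 3.221592653589793 [ 0.73  0.8  -0.82  1.76  0.73  0.91  2.81]
```

```bash
cat >> h.py <<'E'
CEN=np.array([.5538,-.228,0]); PSI=-.038; ZT=.0966
def pose(r,psi=PSI,off=0.,z=ZT):
    "TCP at r from the axis along the outward hole line, tool x inward; off = lateral, positive = clockwise side"
    u=np.array([np.sin(psi),np.cos(psi),0]); n=np.array([u[1],-u[0],0])
    return CEN+u*r+n*off+[0,0,z], qh(np.pi-psi)
def go(r,v=.1,**k):
    "line with correction of the standing error"
    p,q=pose(r,**k); arm.line_to(p,v,q); e=p-arm.get_tool_pos(); arm.line_to(p+e,.03,q); return (p-arm.get_tool_pos()).round(4)
E
python3 - <<'E'
from h import *
p,q=pose(.185,z=.19); arm.movep(p,q); print(arm.get_joint_positions().round(2))
print(go(.185,.15), arm.get_ft_force().round(2),arm.get_wrist_torque().round(3),arm.get_time())
out=[]
for n in ('side','scene'):
    C=cam(n); im=imaging.snapshot(n)
    pred=pose(.185-.137,z=.101)[0]; print(n,'pred tip',proj(C,pred).round(1),'mouth',proj(C,pose(.022,z=.101)[0]).round(1))
    for k in ('bar_end_1','hole_a'):
        print(k,[(np.round(m['point'],1),round(m['confidence'],2)) for m in imaging.mark_of(n,k)])
    u=proj(C,pose(.06,z=.1)[0]).astype(int); c=im[u[1]-40:u[1]+40,u[0]-40:u[0]+40]
    out.append(cv2.resize(c,(400,400),interpolation=cv2.INTER_CUBIC)); print(u-40)
cv2.imwrite('pics/ins.png',np.hstack(out))
E
```

```text
[ 0.55  0.62 -0.82  1.76  0.53  0.99  2.7 ]
[ 0.0006  0.0001 -0.0002] [ 0.52 -0.62 -0.68] [ 0.059  0.004 -0.039] 17.5833
side pred tip [240.1 174.6] mouth [243.1 169.7]
bar_end_1 [(array([218.5, 211.5]), 0.53), (array([240. , 176.1]), 0.51)]
hole_a [(array([240.3, 170.3]), 0.66), (array([245.6, 164.7]), 0.54), (array([187.2, 229.1]), 0.23)]
[198 137]
scene pred tip [270.6 190.8] mouth [277.1 194.9]
bar_end_1 [(array([236.8, 169.3]), 0.7), (array([269.7, 190.1]), 0.69)]
hole_a [(array([279. , 194.8]), 0.88), (array([290.8, 199.2]), 0.78)]
[227 149]
```

View pics/ins.png

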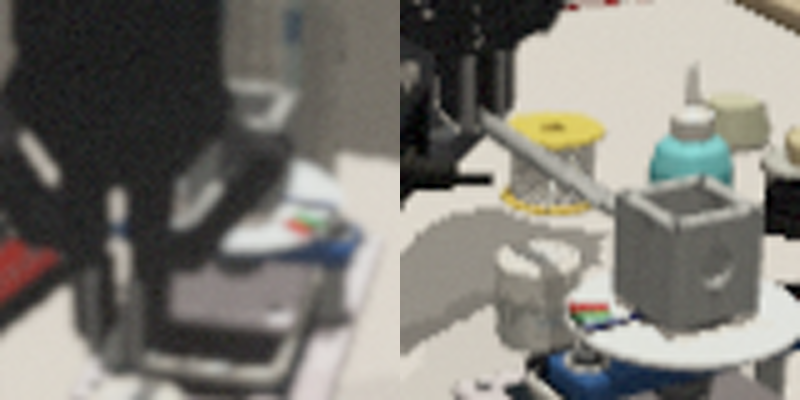

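The scene half shows the bar's tip at (615,208), as predicted on the hole's line; the side view is blocked by the gripper. Inserting with force checks.

```bash
python3 - <<'E'
from h import *
f0=arm.get_ft_force();t0=arm.get_wrist_torque()
for r in np.arange(.175,.064,-.01):
    p,q=pose(r); arm.line_to(p,.06,q)
    f=arm.get_ft_force()-f0; t=arm.get_wrist_torque()-t0
    print(round(r,3),f.round(1),t.round(2),(arm.get_tool_pos()-p).round(4),round(arm.get_opening(),3))
    if np.linalg.norm(f)>8: print('stop');break
print(arm.get_time())
E
```

```text
0.175 [ 0.9  0.5 -0. ] [ 0.02 -0.08  0.05] [ 0.0001 -0.0011 -0.0002] 0.1
0.165 [0.8 0.6 0.3] [ 0.02 -0.02  0.03] [-0.0001 -0.0008 -0.0001] 0.1
0.155 [ 1.5  0.7 -1.1] [ 0.07  0.01 -0.06] [-0.0001 -0.0008 -0.0001] 0.097
0.145 [ 1.2  0.6 -0.4] [-0.02 -0.06 -0.  ] [ 0.     -0.0008 -0.0001] 0.1
0.135 [1.9 0.5 0.7] [ 0.02  0.01 -0.01] [-0.     -0.0008 -0.0001] 0.101
0.125 [ 1.   0.5 -0.6] [-0.02 -0.08  0.  ] [-0.     -0.0008 -0.0001] 0.098
0.115 [0.3 0.7 0.6] [-0.05 -0.03 -0.04] [-0.     -0.0009 -0.0001] 0.103
0.105 [-0.2  0.3 -0.4] [-0.03 -0.08  0.  ] [ 0.     -0.0008 -0.0001] 0.1
0.095 [0.1 0.1 0.5] [-0.01 -0.09  0.04] [-0.     -0.0009 -0.0001] 0.1
0.085 [1.  0.6 1. ] [-0.03 -0.04 -0.01] [-0.     -0.0009 -0.0001] 0.103
0.075 [1.  0.  0.1] [ 0.03 -0.08 -0.01] [-0.     -0.0009 -0.0002] 0.099
0.065 [0.7 0.9 0.7] [ 0.03 -0.07  0.03] [-0.0001 -0.0009 -0.0002] 0.103
21.6833
```

The bar went in without contact forces. Now let go, lower the fingers a little astride the bar, and look.

```bash
python3 - <<'E'
from h import *
arm.move_gripper(.35); print(arm.get_opening(),arm.get_ft_force().round(2))
print(go(.065,.05,z=.085),arm.get_ft_force().round(2),arm.get_wrist_torque().round(3),arm.get_time())
im=imaging.snapshot('wrist'); C=cam('wrist'); a=cv2.resize(im[:260,120:380],(520,520),interpolation=cv2.INTER_CUBIC)
s=imaging.snapshot('scene'); b=cv2.resize(s[160:230,245:285+20],(280,520-190),interpolation=cv2.INTER_CUBIC)
c=np.zeros((520,280,3),np.uint8);c[:330]=b; cv2.imwrite('pics/rel.png',np.hstack([a,c]))
for k in ('bar_end_1','bar_mid'): print(k,[(np.round(m['point'],1),at_z(cam('scene'),m['point'],.1).round(3),round(m['confidence'],2)) for m in imaging.mark_of('scene',k)])
E
```

```text
0.35200568967643997 [-0.05 -0.25  0.19]
[-0.0006  0.     -0.0008] [ 0.36  0.26 -0.62] [0.039 0.025 0.051] 22.6583
bar_end_1 [(array([306.7, 211.3]), array([ 0.565, -0.299,  0.1  ]), 0.55), (array([261. , 187.1]), array([ 0.545, -0.15 ,  0.1  ]), 0.42)]
bar_mid [(array([280.9, 197.9]), array([ 0.553, -0.221,  0.1  ]), 0.5), (array([304.2, 211.4]), array([ 0.56 , -0.298,  0.1  ]), 0.34)]
```

View pics/rel.png

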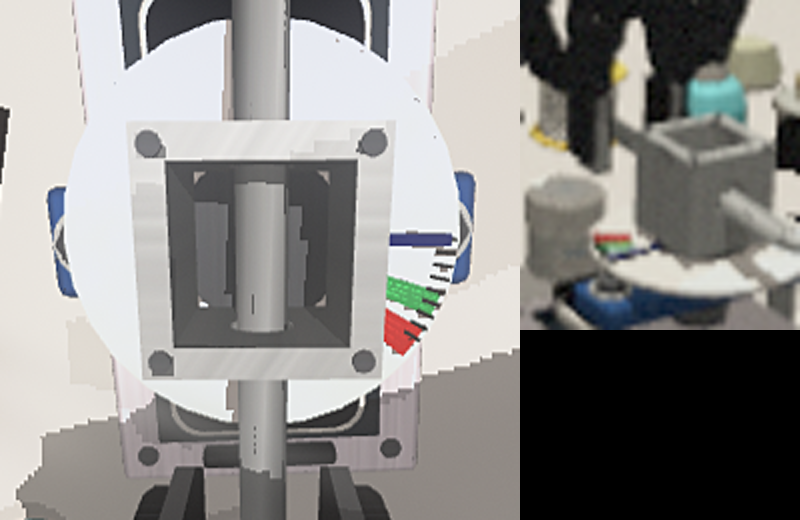

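The bar passes through both holes (far end ≈49 mm and near end ≈67 mm outside the head). The pointer is at zero at (420,240), and green is at (410,293). Next I shift the finger against the bar and rotate clockwise in small steps, measuring the pointer from the wrist camera.

```bash
cat >> h.py <<'E'
# pixel rays -> dial plane -> blue pixels in the ring -> clockwise angle from -x (world)
def pointer(save=None):
    C=cam('wrist'); im=imaging.snapshot('wrist'); 
    if save: cv2.imwrite(save,im)
    v,u=np.mgrid[0:384,0:512]; c,R,t=C
    d=np.stack([(u-c['cx'])/c['fx'],(v-c['cy'])/c['fy'],np.ones(u.shape)],-1)@R; o=-R.T@t
    X=o+d*((.075-o[2])/d[...,2])[...,None]-CEN
    r=np.hypot(X[...,0],X[...,1]); a=np.arctan2(X[...,1],-X[...,0])
    b,g,rd=[im[...,i].astype(int) for i in range(3)]
    ring=(r>.034)&(r<.048)&(np.abs(a)<1)
    m=ring&(b>g+35)&(b>rd+35); G=ring&(g>b+40)&(g>rd+40)
    return (np.median(a[m]) if m.sum()>4 else None, m.sum(), np.percentile(a[G],[2,98]).round(3) if G.sum()>10 else None)
E
python3 - <<'E'
from h import *
P0=pointer(); print('zero',P0)
f0=arm.get_ft_force(); M0=arm.get_wrist_torque(); log=[]
def step(psi,off,v=.04):
    p,q=pose(.065,psi=psi,off=off,z=.085); arm.line_to(p,v,q)
    f=arm.get_ft_force()-f0; n=np.array([np.cos(psi),-np.sin(psi),0])
    P=pointer(); a=P[0]-P0[0] if P[0] is not None else None
    print(round(psi,3),off,'F',f.round(1),'tau/k',round(-f@n*.065/2.3,3),'pointer',a,P[2],(arm.get_tool_pos()-p).round(4),round(arm.get_time(),1)); return a,-f@n
for off in (.005,.008): step(PSI,off)
psi=PSI
while psi<.36:
    psi+=.06; a,F=step(psi,.008)
    if a is None or a>.15 or F>8: break
E
```

```text
zero (np.float64(-0.04636003066702418), np.int64(142), array([0.234, 0.371]))
-0.038 0.005 F [-0.4  1.9  0.4] tau/k 0.01 pointer 0.004304314267817286 [0.236 0.372] [ 0.0001  0.0001 -0.0001] 23.2
-0.038 0.008 F [-0.4  1.  -0.6] tau/k 0.011 pointer 0.002776157659641884 [0.236 0.371] [ 0.0001  0.     -0.    ] 23.5
0.022 0.008 F [-0.9  1.4 -0.8] tau/k 0.027 pointer 0.0016338816360932304 [0.236 0.372] [-0.0001  0.0001  0.    ] 23.8
0.082 0.008 F [-2.3  2.   0.7] tau/k 0.069 pointer 0.028219791464567552 [0.236 0.37 ] [-0.0006  0.     -0.0002] 24.1
0.142 0.008 F [-2.2  2.5 -0.8] tau/k 0.072 pointer 0.07074029512816055 [0.236 0.37 ] [-0.0009  0.0002 -0.0002] 24.4
0.202 0.008 F [-3.7  1.6  0.3] tau/k 0.11 pointer 0.11659090198396202 [0.234 0.371] [-0.001   0.0004 -0.0003] 24.7
0.262 0.008 F [-5.3  3.4  1.1] tau/k 0.17 pointer 0.1672341239553643 [0.231 0.373] [-0.0012  0.0005 -0.0003] 25.0
```

```bash
cat > push.py <<'E'
from h import *
P0=-.0464
def st(psi,v=.02):
    p,q=pose(.065,psi=psi,off=.008,z=.085); arm.line_to(p,v,q)
    P=pointer(); print(round(psi,3),arm.get_ft_force().round(1),'pointer',None if P[0] is None else round(P[0]-P0,3),P[2],round(arm.get_time(),2)); return P[0]-P0
psi=.262
for _ in range(10):
    a=st(psi)
    if a>.335: break
    psi+=min(.04,max(.01,.35-a))
for _ in range(6): 
    arm.pause(.4); P=pointer(); print('hold',round(P[0]-P0,3),round(arm.get_time(),2))
pointer('pics/hold.png')
for s in np.arange(psi-.06,PSI-.05,-.06): st(max(s,PSI))
E
python3 push.py
```

```text
0.262 [-5.2  1.9 -0.4] pointer 0.167 [0.232 0.372] 25.32
0.302 [-6.5  2.3  1.2] pointer 0.196 [0.232 0.372] 25.66
0.342 [-6.7  1.5  2. ] pointer 0.226 [0.231 0.372] 25.99
0.382 [-6.8  2.3  3.4] pointer 0.255 [0.257 0.372] 26.32
0.422 [-8.3  3.4  2.5] pointer 0.285 [0.283 0.374] 26.66
0.462 [-9.3  3.9  3.2] pointer 0.315 [0.315 0.374] 26.99
0.497 [-9.9  3.5  3.3] pointer 0.342 [0.232 0.375] 27.31
hold 0.342 27.76
hold 0.343 28.21
hold 0.342 28.66
hold 0.342 29.11
hold 0.341 29.56
hold 0.342 30.01
0.437 [-8.7  3.3  2.8] pointer 0.295 [0.293 0.373] 30.46
0.377 [-6.8  2.2  2.2] pointer 0.248 [0.247 0.367] 30.86
0.317 [-5.5  2.1  1.2] pointer 0.204 [0.233 0.374] 31.26
0.257 [-5.5  1.3  0.1] pointer 0.16 [0.238 0.371] 31.66
0.197 [-3.   0.9  0.5] pointer 0.121 [0.234 0.371] 32.06
0.137 [-1.8  2.2  1.2] pointer 0.077 [0.235 0.371] 32.46
0.077 [-0.3 -0.5  0.1] pointer 0.028 [0.235 0.37 ] 32.86
0.017 [ 0.4 -0.7  0.6] pointer -0.001 [0.236 0.371] 33.26
-0.038 [ 0.2 -0.5  0.4] pointer 0.0 [0.235 0.37 ] 33.64
```

```bash
python3 - <<'E'
from h import *
print(go(.065,.04,off=0,z=.085),arm.get_ft_force().round(2))
cv2.imwrite('pics/end.png',cv2.resize(imaging.snapshot('wrist'),(768,576)))
E
```

```text
[-0.0005 -0.0002 -0.    ] [ 0.49 -0.68  0.74]
```

View pics/end.png

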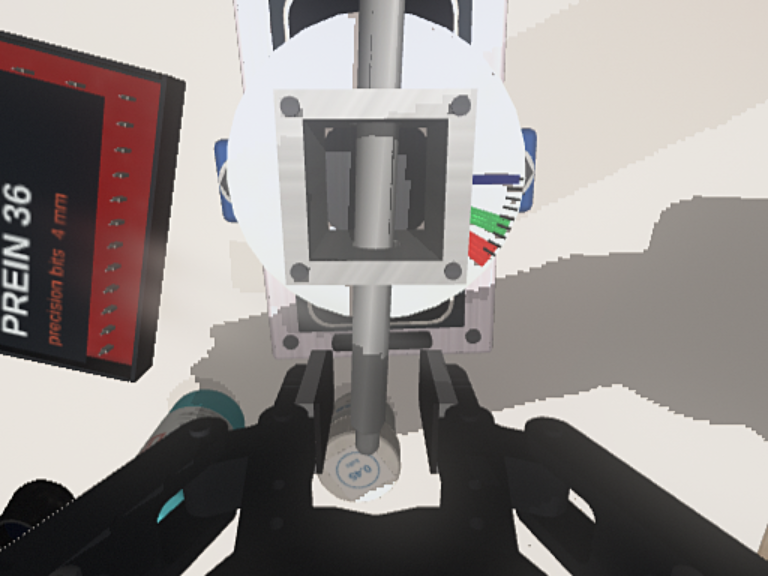

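The bar sits clear between the fingers (371 between pads 330 and 425), and the pointer is on zero at (497,179). Retreat straight up, check, hand in.

```bash
python3 - <<'E'
from h import *
p,q=pose(.065,z=.26); arm.line_to(p,.12); arm.pause(.3)
print('pointer',pointer(),arm.get_ft_force().round(2))
for n in ('scene','side'):
    C=cam(n); imaging.snapshot(n)
    for k in ('contact_cleaner','paste_jar','ipa_bottle','dropper_bottle','bar_end_1'):
        print(n,k,[(at_z(C,m['point'],.1 if 'bar' in k else 0).round(3),round(m['confidence'],2)) for m in imaging.mark_of(n,k)[:2]])
print(arm.get_time()); print(finish_job())
E
```

```text
pointer (np.float64(-0.04153756245181296), np.int64(25), array([0.245, 0.371])) [ 0.31 -0.56 -0.86]
scene contact_cleaner [(array([ 0.575, -0.369,  0.   ]), 0.64)]
scene paste_jar [(array([ 0.559, -0.086,  0.   ]), 0.8)]
scene ipa_bottle []
scene dropper_bottle [(array([ 0.447, -0.349,  0.   ]), 0.56)]
scene bar_end_1 [(array([ 0.56 , -0.298,  0.1  ]), 0.5), (array([ 0.552, -0.227,  0.1  ]), 0.45)]
side contact_cleaner [(array([ 0.567, -0.355,  0.   ]), 0.97), (array([ 0.612, -0.313,  0.   ]), 0.49)]
side paste_jar []
side ipa_bottle [(array([ 0.641, -0.082, -0.   ]), 0.87), (array([ 0.571, -0.377,  0.   ]), 0.41)]
side dropper_bottle [(array([ 0.444, -0.345,  0.   ]), 0.6), (array([ 0.615, -0.409,  0.   ]), 0.3)]
side bar_end_1 [(array([ 0.553, -0.137,  0.1  ]), 0.47)]
36.85
the job is handed in; nothing more can be done
None
```

The job is handed in at about 37 s: the bar is through both holes of the torque head and released, the pointer was held in the green band at about 0.34 rad for 2.7 s, then fell back to zero, the dial did not turn, and I saw no sign that the can, bottles or jar had moved.

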